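# Clear the magnifier and hold the bead-case flap at balance

## Robot

A 7-joint arm with a two-finger parallel gripper is mounted at the origin on the work surface. World frame = base frame: x ahead of the robot, y to its left, z up, the work surface at z = 0. Lengths are in m, angles in rad, forces in N, time in s.
With the tool pointing down it reaches from about 0.4 to 0.85 m from the base axis. Payload 4.5 kg.
Tool frame: the origin (TCP) lies midway between the tips of the shut fingers; the grasp point (between the pads) lies 19 mm behind it; y points along the fingers, z is the direction in which the jaws open and shut, and the axes are right-handed (so a half turn about y gives the same grasp; the last joint's range is limited). The gripper opens to 88 mm and grips with 3 to 60 N. Pads are 18 mm wide; open, the fingers measure 123 mm over their backs; the gripper's body (75 mm by 187 mm) begins 45 mm behind the grasp point.
Start: joints at [-1.241, 0.689, -0.195, 1.565, 0.157, 0.902, -0.215], TCP at [0.182, 0.598, 0.207] pointing down, gripper open.
Joint ranges: [-3.01, 3.01], [-0.46, 2.08], [-1.47, 1.51], [0.13, 2.56], [-1, 4.14], [0.04, 2.09], [-2.66, 2.66]. Speed limits (rad/s): [2.57, 2.57, 3.14, 3.14, 3.14, 3.14, 3.14].

## Interface

Orientations are given as a unit quaternion [x, y, z, w].
In Python, from plant import r, snapshot, get_calibration, job, boxes_of gives the robot as it stands. The module is installed in compiled form; this text tells all that it offers.
- The arm moves only by the shell command python3 -m handwheel 'ROWS' [OPENING] [FORCE]. ROWS is JSON, a list that holds one entry, the list of rows, each a list of 6 numbers: the shift along the tool's x, y, z as a fraction of full scale, then the turn, a rotation vector about the tool's x, y, z as a fraction of full scale. In form: [[[x, y, z, wx, wy, wz], ...]]. A call has 1 to 12 rows; each row is the pose to reach, as a shift and turn from the pose commanded when the call began, along the tool's axes at that moment, turning the shorter way round; what a row does not reach only later rows make up. Full scale, the value 1, is 100 cm for a shift and 180 degrees for a turn. A row lasts 1/12 s, in which the tool goes at most 41.7 mm and 7.16 degrees, less where a joint would pass 70% of its speed; a pose out of reach is approached as far as the arm can. A call with a number of a shift or a turn outside -1 to 1 is refused whole. A call with a gripper value outside its range is refused whole. OPENING is the opening, from -1 (shut) to 1 (fully open), set as the call begins (- or left out, the last holds). The fingers move at their own pace and stop on an object; FORCE is the grip in N (left out, the last holds). Time passes only in rows, so rows that repeat a pose let the fingers close. It gives the time, the measured TCP pose, the force and the opening at its end, in the units of the state.
- r.get_state(): the state, without advancing time (a new reading comes with each control period).
- snapshot(name): name is "scene" or "top" or "wrist"; returns the picture (400x640x3 uint8, red, green, blue); there is no depth.
- get_calibration(name): a dict with "fx", "fy", "cx", "cy" (pixels), "T" (4x4, takes a point from camera to world coordinates). Camera axes: x right, y down, z forward; pixel columns grow to the right and rows downward; lengths in m; the calibration is good to about 2 mm. A picture is of the moment at which its call begins: read the wrist's pose just before it. get_calibration takes no time and is no camera call; for the wrist camera it gives the pose at the moment of the call.
- job.finish_job(): hands the job in, once; it reports no verdict.
Trained networks look in the newest picture that a camera, given by its name, has taken for a name from the list of things; names that differ only in an ending like _2 or _b are one class to them, and where a whole thing is asked for, a point or a joint stands for the part that bears it (a point fixed in the world has none). Each returns a list of dicts, best first, with "confidence" (0 to 1); they miss things now and then, are a little off and sometimes report something else, mostly with a low value. They report only what shows in the picture. A call takes as long as a camera call.
- boxes_of(thing, camera): "bbox" ([left, top, right, bottom] in pixels, round what is visible of it).
The state is a dict: "clock": time; "q": joint angles; "qd": joint speeds; "joint_torque": joint torques, N m; "tool_pos": TCP position; "eef_rot": TCP orientation; "contact_force": force on the tool from outside, world axes, zero at the start; "moment": the same for the moment, N m; "opening": opening from 0.0 (shut) to 1.0 (fully open).
Only numpy, scipy, OpenCV 4.12 (cv2) and the standard library are available. Lean on these libraries where they do the work, as an engineer would, in place of code of your own. Each camera call takes 0.05 s, during which the arm holds its last target. There are 200 camera calls.

## Task

Both bays of the white bead case are to be filled: leave the yellow flap shut while you swing the magnifier aside on its arm until its ring no longer hangs over any part of the case, then swing the flap up (its red rod is there to hold it by) to its balance point, standing straight up. Do not let it drop or go over to the other side, leave the other things on the table alone, and finish while holding the flap still and upright in the fingers: do not let go.

Things in the scene. Friction and masses are not known exactly. Their poses are not given: they have to be found in the camera images.
- case: White open-topped bead case fixed to the table, 140 (its x) by 200 (its y) by 46 mm tall, split into two equal bays by a middle wall along its x. Origin: centre of its underside on the table; z up. The yellow flap starts shut over the bay on its +y side.
- case_hinge (a point): Middle of the flap's hinge line, 52 mm above the table on the case's middle wall. The hinge line runs along the case's x axis.
- flap (a joint): Angle (rad) of the yellow flap: 0 = lying shut over the +y bay, 1.57 = standing straight up (its balance point: the flap's weight is right above the hinge), 3.14 = lying over the -y bay. The hinge is almost frictionless: left alone, the flap falls to one side or the other. Flap 112 x 90 x 6 mm plus rod, about 250 g.
- flap_rod (a point): Middle of the flap's red round grip rod, 12 mm in diameter, parallel to the hinge line and 142 mm from it. It is carried by two arms at the flap's corners, with 96 mm clear rod between them and a 40 mm clear slot between rod and flap edge (36 mm to the case wall when shut). Shut, the rod's centre is 52 mm above the table, outside the case's +y wall; with the flap upright it is 194 mm above the table. The rod can turn between finger pads.
- lamp: Foot and post of the bench magnifier, fixed to the table beyond the case: grey round foot 124 mm across, 20 mm high, post 22 mm across. Origin: centre of the foot's underside.
- lamp_pivot (a point): Vertical pivot axis of the magnifier's arm on top of the post, 165 mm above the table.
- lamp_arm (a joint): Angle (rad) of the magnifier's arm about the vertical pivot: at 0 the arm points from the post along the lamp's own -x (towards the robot, give or take a little yaw); it grows counter-clockwise seen from above, so the lens moves to the robot's right (-y); range -1.7 to 1.7. Stiff enough to stay where it is left; takes about 1 N at the peg.
- lamp_lens (a point): Centre of the magnifier's white ring, 90 mm across, between 170 and 192 mm above the table, 230 mm from the pivot axis.
- lamp_peg (a point): Grip point of the upright green peg on the ring's outer rim, 285 mm from the pivot axis, 237 mm above the table: round, 16 mm in diameter, standing free from 192 to 255 mm above the table.
- jar: Bystander, to be left alone: amber glass jar with a brass cap, 52 across, 65 tall, standing 190 from the centre of the case on its -y side (mm). Origin: centre of its underside.
- spool: Bystander, to be left alone: wooden spool, 48 across, 50 tall, standing left of the magnifier's foot (mm). Origin: centre of its underside.
- glue: Bystander, to be left alone: white glue bottle with an orange cap, 48 across, 120 tall (mm). Origin: centre of its underside.
- cup: Bystander, to be left alone: blue mug, 80 across, 85 tall (mm). Origin: centre of its underside.
- mallet: Bystander, to be left alone: hammer lying flat on the robot's right (mm). Origin: centre of its underside.
- pink_tray: Bystander, to be left alone: pink open plastic tray, 170 x 240 x 50, far right (mm). Origin: centre of its underside.
- weight: Bystander, to be left alone: plain steel disc weight, 60 across, 40 tall, on the left (mm). Origin: centre of its underside.

How it is judged:
By the outcome, as a careful person would: the job done as asked, in the order asked, and still so for the second after the job is handed in, while the arm keeps its last pose, push and grip.
It also fails if it takes over 62 s, if anything falls off the work surface, if the arm or the gripper's body presses on something with over 40 N, if the wrist force passes 120 N, or if a joint passes its speed limit or range.

## Working session

There is one attempt and no reset: what is moved stays moved. The work goes in short steps, Python scripts to look and compute and a shell command to move; the robot and the scene stay as the last step left them, time stands still between calls to the robot, and variables do not carry over. Pictures are saved under pics/ and viewed, about 8 in all and at most 12, crops included, and the job is handed in when it is done.

```bash
mkdir -p pics; cat > h.py <<'E'
import numpy as np, cv2
from plant import r, snapshot, get_calibration, job, boxes_of
from scipy.spatial.transform import Rotation as R
def ray(cam,u,v,z):
    c=get_calibration(cam);T=np.array(c["T"])
    d=T[:3,:3]@np.array([(u-c["cx"])/c["fx"],(v-c["cy"])/c["fy"],1]);o=T[:3,3]
    return o+d*(z-o[2])/d[2]
def proj(cam,p):
    c=get_calibration(cam);T=np.array(c["T"]);q=T[:3,:3].T@(np.array(p)-T[:3,3])
    return c["fx"]*q[0]/q[2]+c["cx"],c["fy"]*q[1]/q[2]+c["cy"]
def save(cam,name):
    im=snapshot(cam);cv2.imwrite('pics/'+name+'.png',im[:,:,::-1]);return im
E
python3 - <<'E'
from h import *
np.set_printoptions(precision=4,suppress=True)
for cam in("scene","top"):
    save(cam,cam+"0");c=get_calibration(cam);print(cam,c["fx"],np.array(c["T"]))
    for t in["case","flap","flap_rod","lamp","lamp_lens","lamp_peg","jar","spool","glue","cup","mallet","pink_tray","weight"]:
        b=boxes_of(t,cam)
        print(t,[(np.round(x["bbox"],0).tolist(),round(x["confidence"],2)) for x in b[:2]])
s=r.get_state();print(s)
E
```

```text
scene 519.4026525456836 [[-0.0417  0.82   -0.5708  1.4477]
 [ 0.999   0.0256 -0.0362 -0.0182]
 [-0.015  -0.5717 -0.8203  1.4376]
 [ 0.      0.      0.      1.    ]]
case [([316.0, 206.0, 396.0, 260.0], 0.87), ([339.0, 177.0, 380.0, 281.0], 0.44)]
flap [([344.0, 212.0, 396.0, 245.0], 0.62)]
flap_rod [([346.0, 214.0, 395.0, 249.0], 0.75)]
lamp [([324.0, 172.0, 381.0, 321.0], 0.55)]
lamp_lens [([338.0, 174.0, 380.0, 282.0], 0.63)]
lamp_peg [([335.0, 175.0, 380.0, 277.0], 0.79)]
jar [([282.0, 206.0, 299.0, 231.0], 0.76)]
spool [([372.0, 277.0, 392.0, 300.0], 0.76)]
glue [([466.0, 243.0, 484.0, 273.0], 0.81)]
cup [([221.0, 226.0, 256.0, 262.0], 0.66)]
mallet [([228.0, 157.0, 280.0, 213.0], 0.67)]
pink_tray [([143.0, 177.0, 231.0, 237.0], 0.72)]
weight [([468.0, 203.0, 492.0, 222.0], 0.81), ([283.0, 206.0, 297.0, 230.0], 0.45)]
top 451.69210893250465 [[-0.025  -0.993   0.1157  0.3931]
 [-0.9997  0.025  -0.0019 -0.0787]
 [-0.001  -0.1157 -0.9933  1.7127]
 [ 0.      0.      0.      1.    ]]
case [([261.0, 192.0, 329.0, 229.0], 0.94)]
flap [([262.0, 188.0, 302.0, 222.0], 0.56)]
flap_rod [([26
[... 366 characters left out ...]
405.0, 202.0], 0.89)]
mallet [([369.0, 227.0, 423.0, 288.0], 0.62)]
pink_tray [([410.0, 201.0, 482.0, 257.0], 0.81)]
weight [([180.0, 228.0, 201.0, 243.0], 0.73), ([263.0, 190.0, 328.0, 226.0], 0.47)]
{'clock': 1.4, 'q': array([-1.2412,  0.6891, -0.1946,  1.5653,  0.1573,  0.9025, -0.2151]), 'qd': array([ 0.0007,  0.0011, -0.0013, -0.0007,  0.0002,  0.0008,  0.0005]), 'joint_torque': array([ -0.0002, -52.7486,  -1.2673, -15.374 ,  -0.0519,  -0.0006,
         0.    ]), 'tool_pos': array([0.1822, 0.5979, 0.2069]), 'eef_rot': array([-0.6994,  0.1042, -0.1042,  0.6994]), 'contact_force': array([-0.595 ,  0.3874, -0.4443]), 'moment': array([0.0257, 0.0258, 0.0543]), 'opening': 1.0024961347212988}
```

```bash
python3 - <<'E'
from h import *
a=cv2.imread('pics/top0.png')[120:250,240:370];b=cv2.imread('pics/scene0.png')[165:325,270:410]
a=cv2.resize(a,(400,400),interpolation=3);b=cv2.resize(b,(525,600),interpolation=3)
cv2.imwrite('pics/v1.png',cv2.resize(cv2.imread('pics/top0.png')[120:250,240:413],(800,601),interpolation=3)[:600])
cv2.imwrite('pics/v2.png',b)
E
```

```text
(no output)
```

View pics/v1.png

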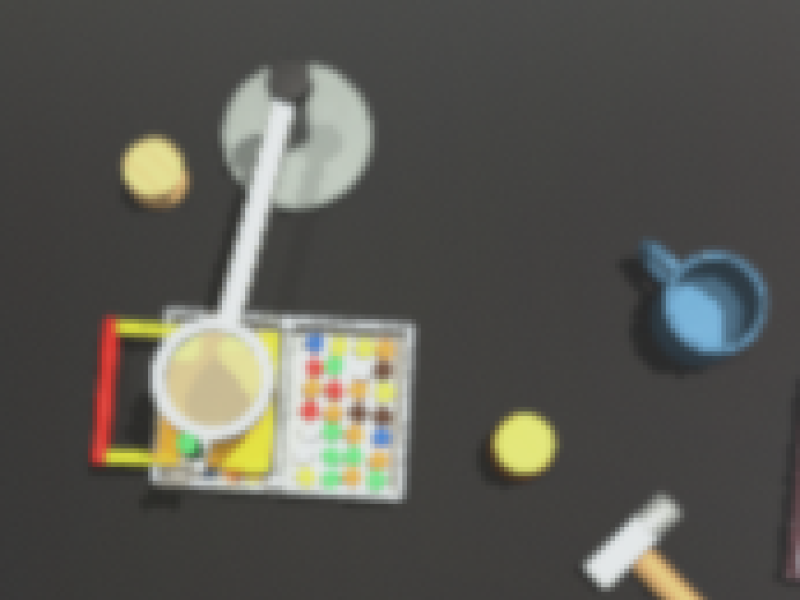

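View pics/v2.png

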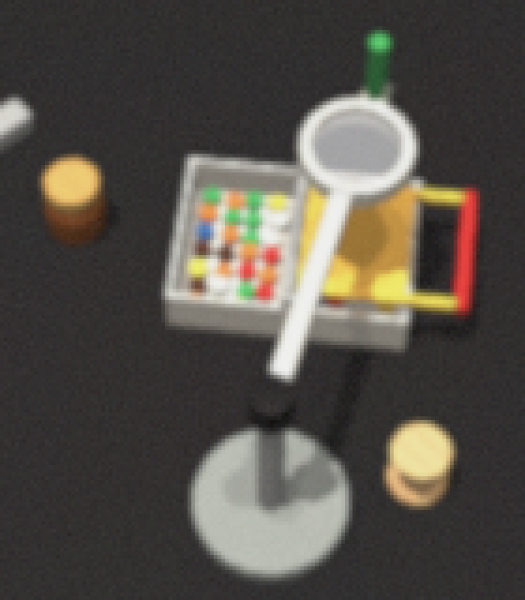

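```bash
python3 - <<'E'
from h import *
np.set_printoptions(precision=4,suppress=True)
t=lambda u,v,z:ray("top",240+u/4.624,120+v/4.624,z)
s=lambda u,v,z:ray("scene",270+u/3.75,165+v/3.75,z)
P={'rodFar':t(112,318,.056),'rodNear':t(98,464,.056),'rodNear_s':s(470,192,.056),'rodFar_s':s(463,310,.056),
'foot':t(298,136,.02),'foot_s':s(271,501,.02),'piv':t(290,82,.17),'piv_s':s(270,402,.165),'ring':t(213,377,.19),'ring_s':s(358,144,.19),
'peg':t(190,446,.252),'peg_s':s(379,42,.252),
'c1':t(165,308,.046),'c2':t(413,322,.046),'c3':t(404,498,.046),'c4':t(152,484,.046),
'c3_s':s(188,157,.046),'c2_s':s(168,297,.046),'c1_s':s(408,325,.046),'jar':t(525,443,.065),'spool':t(154,167,.05),
}
for k,v in P.items(): print(k,v)
n=lambda a,b:np.linalg.norm(P[a][:2]-P[b][:2])
print(n('piv','ring'),n('piv','peg'),n('piv_s','ring_s'),n('piv_s','peg_s'),n('foot','ring'),n('foot','peg'))
st=r.get_state();print(R.from_quat(st['eef_rot']).as_matrix())
for th,cam,z in[('glue','top',.12),('cup','top',.085),('weight','top',.04)]:
    b=boxes_of(th,cam)[0]['bbox'];print(th,ray(cam,(b[0]+b[2])/2,(b[1]+b[3])/2,z))
E
```

```text
rodFar [0.6418 0.1185 0.056 ]
rodNear [0.5248 0.1309 0.056 ]
rodNear_s [0.5316 0.1369 0.056 ]
rodFar_s [0.6469 0.1275 0.056 ]
foot [ 0.7954 -0.0327  0.02  ]
foot_s [ 0.8038 -0.0244  0.02  ]
piv [ 0.8016 -0.0317  0.17  ]
piv_s [ 0.7919 -0.0265  0.165 ]
ring [0.576  0.0289 0.19  ]
ring_s [0.5783 0.0362 0.19  ]
peg [0.5202 0.0415 0.252 ]
peg_s [0.5256 0.0496 0.252 ]
c1 [0.6503 0.0768 0.046 ]
c2 [ 0.6339 -0.1228  0.046 ]
c3 [ 0.4922 -0.1117  0.046 ]
c4 [0.5085 0.0892 0.046 ]
c3_s [ 0.4963 -0.1045  0.046 ]
c2_s [ 0.6368 -0.114   0.046 ]
c1_s [0.6567 0.0834 0.046 ]
jar [ 0.5322 -0.2083  0.065 ]
spool [0.7656 0.0838 0.05  ]
0.23354771145835695 0.2906903575484794 0.222563046434431 0.276978101116127 0.2278761155286693 0.28499425705769577
[[ 0.9566 -0.      0.2915]
 [-0.2915  0.0001  0.9566]
 [-0.     -1.      0.0001]]
glue [0.6479 0.3403 0.12  ]
cup [ 0.6276 -0.3504  0.085 ]
weight [0.4772 0.396  0.04  ]
```

```bash
python3 -m handwheel '[[[0,-0.04,0,0,0,0],[0,-0.08,0,0,0,0],[0,-0.113,0,0,0,0],[0.487,-0.113,-0.429,0,0,0],[0.487,-0.113,-0.429,0,0,0],[0.487,-0.113,-0.429,0,0,0],[0.487,-0.113,-0.429,0,0,0],[0.487,-0.113,-0.429,0,0,0],[0.487,-0.113,-0.429,0,0,0],[0.487,-0.113,-0.429,0,0,0],[0.487,-0.113,-0.429,0,0,0],[0.487,-0.113,-0.429,0,0,0]]]' 1
python3 - <<'E'
from h import *
s=r.get_state();p=s['tool_pos'];M=R.from_quat(s['eef_rot']).as_matrix();print(p,M.T@(np.array([.523,.0455,.32])-p))
E
```

```text
clock: 2.55
tool_pos: [0.3798, 0.2769, 0.3202]
eef_rot: [-0.699, 0.104, -0.104, 0.7]
contact_force: [1.5, 1.0, 0.7]
opening: 1.001
[0.37980308 0.27688552 0.32023463] [ 0.20438781  0.00021894 -0.17963921]
```

```bash
python3 -m handwheel '[[[0.204,0,-0.18,0,0,0],[0.204,0,-0.18,0,0,0],[0.204,0,-0.18,0,0,0],[0.204,0,-0.18,0,0,0],[0.204,0,-0.18,0,0,0],[0.204,0,-0.18,0,0,0],[0.204,0,-0.18,0,0,0],[0.204,0,-0.18,0,0,0],[0.204,0,-0.18,0,0,0],[0.204,0,-0.18,0,0,0]]]'
python3 - <<'E'
from h import *
s=r.get_state();p=s['tool_pos'];print(p)
c=get_calibration('wrist');im=save('wrist','w1')
print(np.round(np.array(c['T']),3).tolist(),proj('wrist',[.523,.0455,.255]))
hsv=cv2.cvtColor(im,cv2.COLOR_RGB2HSV);m=cv2.inRange(hsv,(50,120,60),(80,255,255))
n,l,st,ce=cv2.connectedComponentsWithStats(m)
for i in range(1,n):
    if st[i,4]>40: print(st[i],ce[i],ray('wrist',*ce[i],.25))
E
```

```text
clock: 3.38
tool_pos: [0.5211, 0.0485, 0.3199]
eef_rot: [-0.699, 0.104, -0.103, 0.7]
contact_force: [-0.2, 1.1, 0.0]
opening: 1.0
[0.52114522 0.04846824 0.3198518 ]
[[0.29, 0.91, 0.297, 0.444], [0.957, -0.275, -0.089, 0.072], [0.0, 0.31, -0.951, 0.497], [0.0, 0.0, 0.0, 1.0]] (np.float64(311.4179601326345), np.float64(209.6728927032532))
```

View pics/w1.png

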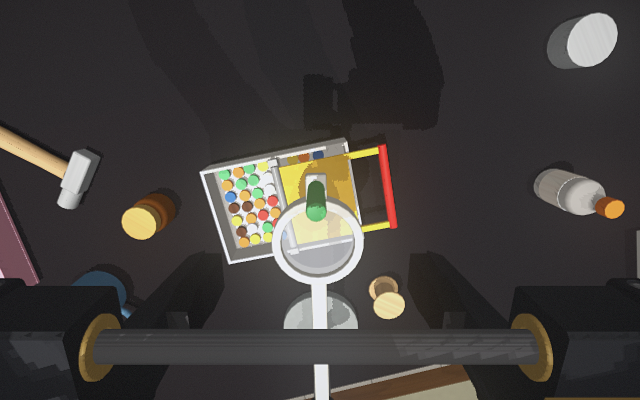

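```bash
python3 - <<'E'
from h import *
np.set_printoptions(precision=4,suppress=True)
print('peg',ray('wrist',316,213,.255),'base',ray('wrist',316,184,.192),'ring',ray('wrist',318,241,.192))
print('rod',ray('wrist',383,147,.055),ray('wrist',393,227,.055))
for q in[(346,140),(203,172),(230,262)]: print(ray('wrist',*q,.046))
s=r.get_state();p=s['tool_pos'];M=R.from_quat(s['eef_rot']).as_matrix();print(M.T@(ray('wrist',316,213,.255)-p))
E
```

```text
peg [0.5265 0.048  0.255 ] base [0.521  0.0498 0.192 ] ring [0.5759 0.0353 0.192 ]
rod [0.5334 0.1359 0.055 ] [0.6446 0.1237 0.055 ]
[0.5125 0.0933 0.046 ]
[ 0.4983 -0.1007  0.046 ]
[ 0.6338 -0.1145  0.046 ]
[0.0056 0.0649 0.0006]
```

```bash
python3 -m handwheel '[[[0.003,0.03,0,0,0,0],[0.003,0.065,0,0,0,0],[0.003,0.102,0,0,0,0],[0.003,0.102,0,0,0,0]]]' && python3 -m handwheel '[[[0,0,0,0,0,0],[0,0,0,0,0,0],[0,0,0,0,0,0],[0,0,0,0,0,0],[0,0,0,0,0,0],[0,0,0,0,0,0],[0,0,0,0,0,0],[0,0,0,0,0,0]]]' -1 15
python3 - <<'E'
from h import *
np.set_printoptions(precision=3,suppress=True)
s=r.get_state();p=s['tool_pos'];M=R.from_quat(s['eef_rot']).as_matrix()
piv=np.array([.797,-.028]);d=p[:2]-piv;rad=np.hypot(*d);a0=np.arctan2(d[1],-d[0]);print(rad,np.degrees(a0))
for a in np.radians(np.arange(np.degrees(a0)+5,76,5)):
    t=np.array([piv[0]-rad*np.cos(a),piv[1]+rad*np.sin(a),p[2]]);print(np.degrees(a),t,M.T@(t-p))
E
```

```text
clock: 3.77
tool_pos: [0.5194, 0.0475, 0.2128]
eef_rot: [0.701, -0.107, 0.099, -0.699]
contact_force: [-0.6, 0.2, 0.1]
opening: 1.004
clock: 4.43
tool_pos: [0.5248, 0.0462, 0.2182]
eef_rot: [-0.699, 0.104, -0.104, 0.699]
contact_force: [-0.0, 0.6, 0.5]
opening: 0.418
0.28218070220993036 15.245716426040683
20.245716426040683 [0.532 0.07  0.218] [0.    0.    0.025]
25.245716426040683 [0.542 0.092 0.218] [0.003 0.    0.049]
30.245716426040683 [0.553 0.114 0.218] [0.007 0.    0.073]
35.24571642604069 [0.567 0.135 0.218] [0.014 0.    0.097]
40.245716426040694 [0.582 0.154 0.218] [0.023 0.    0.12 ]
45.24571642604069 [0.598 0.172 0.218] [0.034 0.    0.142]
50.24571642604069 [0.617 0.189 0.218] [0.046 0.    0.163]
55.24571642604069 [0.636 0.204 0.218] [0.061 0.    0.183]
60.245716426040694 [0.657 0.217 0.218] [0.077 0.    0.202]
65.24571642604069 [0.679 0.228 0.218] [0.094 0.    0.219]
70.24571642604069 [0.702 0.238 0.218] [0.113 0.    0.235]
75.24571642604069 [0.725 0.245 0.218] [0.134 0.    0.248]
```

Still closing (opening 0.418); give it more time, then swing gently.

```bash
python3 -m handwheel '[[[0,0,0,0,0,0],[0,0,0,0,0,0],[0,0,0,0,0,0],[0,0,0,0,0,0],[0,0,0,0,0,0],[0,0,0,0,0,0]]]' -1 15
```

```text
clock: 4.93
tool_pos: [0.5247, 0.0463, 0.2179]
eef_rot: [-0.699, 0.104, -0.104, 0.699]
contact_force: [-0.1, 0.6, 0.6]
opening: 0.169
```

```bash
python3 -m handwheel '[[[0,0,0,0,0,0],[0,0,0.006,0,0,0],[0,0,0.012,0,0,0],[0,0,0.025,0,0,0],[0.001,0,0.037,0,0,0],[0.003,0,0.049,0,0,0],[0.005,0,0.061,0,0,0],[0.007,0,0.073,0,0,0],[0.01,0,0.085,0,0,0],[0.014,0,0.097,0,0,0],[0.014,0,0.097,0,0,0]]]'
```

```text
clock: 5.85
tool_pos: [0.5682, 0.1391, 0.2177]
eef_rot: [-0.698, 0.102, -0.104, 0.701]
contact_force: [-0.2, 0.5, 0.2]
opening: 0.167
```

```bash
python3 -m handwheel '[[[0.004,0,0.011,0,0,0],[0.009,0,0.023,0,0,0],[0.014,0,0.034,0,0,0],[0.02,0,0.045,0,0,0],[0.026,0,0.056,0,0,0],[0.032,0,0.066,0,0,0],[0.039,0,0.076,0,0,0],[0.047,0,0.086,0,0,0],[0.055,0,0.096,0,0,0],[0.063,0,0.105,0,0,0],[0.071,0,0.114,0,0,0],[0.08,0,0.122,0,0,0]]]' && python3 -m handwheel '[[[0.01,0,0.008,0,0,0],[0.019,0,0.016,0,0,0],[0.019,0,0.016,0,0,0],[0.019,0,0.016,0,0,0]]]'
python3 - <<'E'
from h import *
save('top','t2')
cv2.imwrite('pics/v3.png',cv2.resize(cv2.imread('pics/t2.png')[120:250,240:413],(800,601),interpolation=3)[:600])
E
```

```text
clock: 6.85
tool_pos: [0.6783, 0.2289, 0.2177]
eef_rot: [0.699, -0.104, 0.104, -0.699]
contact_force: [-1.3, -1.2, 0.7]
opening: 0.167
clock: 7.18
tool_pos: [0.7016, 0.2387, 0.2177]
eef_rot: [-0.699, 0.104, -0.104, 0.7]
contact_force: [1.1, 0.4, -1.0]
opening: 0.169
```

View pics/v3.png

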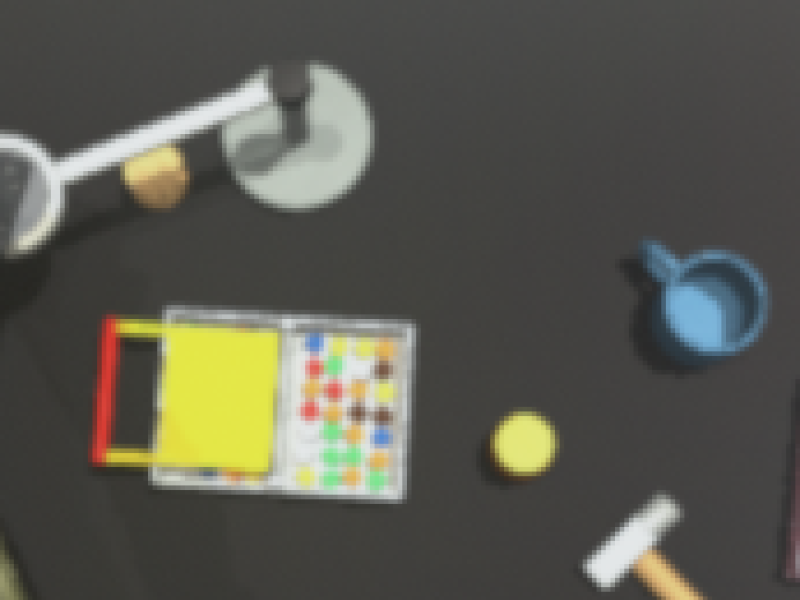

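```bash
python3 -m handwheel '[[[0,0,0,0,0,0],[0,0,0,0,0,0],[0,0,0,0,0,0],[0,0,0,0,0,0],[0,0,0,0,0,0],[0,-0.03,0,0,0,0],[0,-0.07,0,0,0,0],[0,-0.1,0,0,0,0]]]' 0 15 && python3 -m handwheel '[[[-0.02,0,-0.035,0,-0.03,0],[-0.04,0,-0.07,0,-0.0667,0],[-0.06,0,-0.105,0,-0.0667,0],[-0.078,0,-0.139,0,-0.0667,0],[-0.078,0.04,-0.139,0,-0.0667,0],[-0.078,0.08,-0.139,0,-0.0667,0],[-0.078,0.12,-0.139,0,-0.0667,0],[-0.078,0.12,-0.139,0,-0.0667,0]]]'
python3 - <<'E'
from h import *
save('wrist','w2');print(proj('wrist',[.587,.129,.052]))
E
```

```text
clock: 7.9
tool_pos: [0.7014, 0.238, 0.3204]
eef_rot: [-0.699, 0.104, -0.105, 0.7]
contact_force: [0.5, -0.1, 0.8]
opening: 0.505
clock: 8.57
tool_pos: [0.5807, 0.126, 0.1915]
eef_rot: [0.708, -0.035, 0.026, -0.705]
contact_force: [-1.0, -0.4, -0.8]
opening: 0.498
(np.float64(318.39502641408984), np.float64(184.93988370207072))
```

View pics/w2.png

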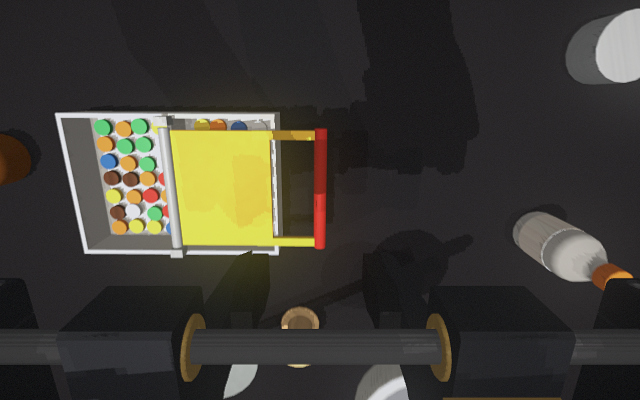

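```bash
python3 - <<'E'
from h import *
np.set_printoptions(precision=4,suppress=True)
s=r.get_state();p=s['tool_pos'];M=R.from_quat(s['eef_rot']).as_matrix();print(p,M)
a=ray('wrist',321,130,.055);b=ray('wrist',320.5,248,.055);m=(a+b)/2
print(a,b,m, np.degrees(np.arctan2(*(b-a)[1::-1])),np.linalg.norm(b-a))
print('tool',M.T@(np.r_[m[:2],.033]-p))
h=[ray('wrist',*q,.055) for q in[(163,122),(177,253)]];print(h,np.mean(h,0))
c=[ray('wrist',*q,.046) for q in[(57,114),(279,114),(277,253),(86,253)]];print(c,np.mean(c,0))
E
```

```text
[0.5832 0.1269 0.1951] [[ 0.9963 -0.0079  0.0859]
 [-0.0859 -0.0023  0.9963]
 [-0.0077 -1.     -0.003 ]]
[0.5353 0.1356 0.055 ] [0.6517 0.1257 0.055 ] [0.5935 0.1307 0.055 ] -4.8658467402334935 0.11684591148645843
tool [0.0112 0.162  0.0051]
[array([ 0.5161, -0.0056,  0.055 ]), array([ 0.6451, -0.0198,  0.055 ])] [ 0.5806 -0.0127  0.055 ]
[array([ 0.5011, -0.1055,  0.046 ]), array([0.5185, 0.0984, 0.046 ]), array([0.6578, 0.0798, 0.046 ]), array([ 0.6411, -0.1191,  0.046 ])] [ 0.5796 -0.0116  0.046 ]
```

```bash
python3 -m handwheel '[[[0.007,0,0.003,0,0,0],[0.007,0,0.003,0,0,0],[0.007,0,0.003,0,0,0],[0.007,0.03,0.003,0,0,0],[0.007,0.06,0.003,0,0,0],[0.007,0.08,0.003,0,0,0],[0.007,0.08,0.003,0,0,0],[0.007,0.08,0.003,0,0,0]]]' -0.36 15
python3 - <<'E'
from h import *
np.set_printoptions(precision=4,suppress=True)
save('wrist','w3')
s=r.get_state();p=s['tool_pos'];M=R.from_quat(s['eef_rot']).as_matrix();print(p,s['opening'],M)
cv2.imwrite('pics/v4.png',cv2.imread('pics/w3.png')[100:400,100:500])
E
```

```text
clock: 9.28
tool_pos: [0.5939, 0.1305, 0.1188]
eef_rot: [-0.706, 0.03, -0.031, 0.707]
contact_force: [-0.6, -0.7, 0.1]
opening: 0.319
[0.5948 0.1307 0.1197] 0.321283008945384 [[ 0.9963  0.0029  0.0861]
 [-0.0861  0.0009  0.9963]
 [ 0.0028 -1.      0.0011]]
```

View pics/v4.png

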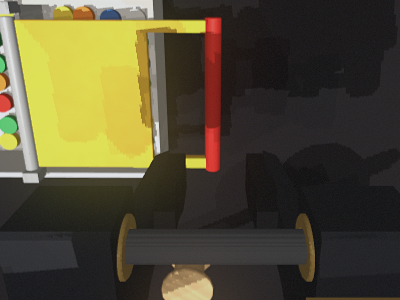

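```bash
python3 - <<'E'
from h import *
np.set_printoptions(precision=4,suppress=True)
im=cv2.imread('pics/w3.png').astype(int);m=(im[:,:,2]>120)&(im[:,:,1]<70)&(im[:,:,0]<70);ys,xs=np.nonzero(m)
k=(xs>290)&(xs<335);ys,xs=ys[k],xs[k]
s=r.get_state();p=s['tool_pos'];M=R.from_quat(s['eef_rot']).as_matrix();print(p)
P=[]
for y in(ys.min()+4,(ys.min()+ys.max())//2,ys.max()-12):
    q=ray('wrist',xs[ys==y].mean(),y,.055);P.append(q);print(xs[ys==y].min(),xs[ys==y].max(),y,q,M.T@(q-p))
E
```

```text
[0.5948 0.1307 0.1197]
306 320 122 [0.5344 0.1347 0.055 ] [-0.0606  0.0645 -0.0013]
306 318 194 [0.5855 0.1292 0.055 ] [-0.0093  0.0647 -0.0024]
306 319 259 [0.6381 0.1249 0.055 ] [ 0.0435  0.0648 -0.0022]
```

```bash
python3 -m handwheel '[[[-0.006,0,-0.002,0,0,0],[-0.006,0.03,-0.002,0,0,0],[-0.006,0.055,-0.002,0,0,0],[-0.006,0.075,-0.002,0,0,0],[-0.006,0.0865,-0.002,0,0,0],[-0.006,0.0865,-0.002,0,0,0]]]' && python3 -m handwheel '[[[0,0,0,0,0,0],[0,0,0,0,0,0],[0,0,0,0,0,0],[0,0,0,0,0,0],[0,0,0,0,0,0],[0,0,0,0,0,0]]]' -1 20
```

```text
clock: 9.83
tool_pos: [0.5863, 0.1286, 0.0306]
eef_rot: [0.707, -0.031, 0.03, -0.706]
contact_force: [-0.0, -0.5, 0.4]
opening: 0.322
clock: 10.33
tool_pos: [0.5875, 0.1289, 0.032]
eef_rot: [-0.706, 0.03, -0.031, 0.707]
contact_force: [-0.1, 0.7, 0.4]
opening: 0.004
```

```bash
python3 - <<'E'
from h import *
print(r.get_state()['opening'])
a=save('wrist','w4');b=save('scene','s4')
A=a[100:400,120:520];B=cv2.resize(b[165:325,300:470],(319,300),interpolation=3)
cv2.imwrite('pics/v5.png',np.hstack([A,B])[:,:,::-1])
E
```

```text
0.003536281463887367
```

View pics/v5.png

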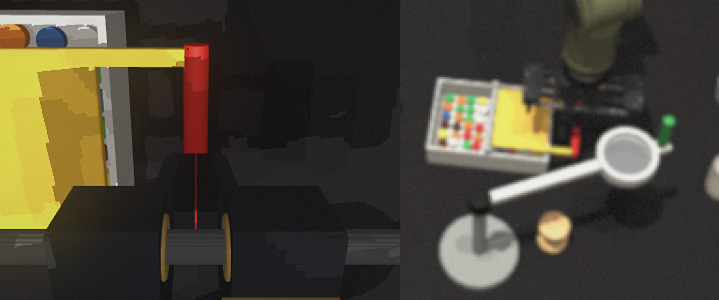

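```bash
python3 - <<'E'
from h import *
s=r.get_state();p=s['tool_pos'];M=R.from_quat(s['eef_rot']).as_matrix();print(p,s['q'])
print('tcp px',proj('wrist',p),'grasp',proj('wrist',p-.019*M[:,1]),'rod at tcp x',proj('wrist',[.587,.129,.052]), 'rod near end',proj('wrist',[.532,.134,.052]),proj('wrist',[.532,.134,.030]))
im=cv2.imread('pics/w4.png');cv2.imwrite('pics/v6.png',cv2.resize(im[230:400,230:400],(800,800),interpolation=cv2.INTER_NEAREST)[:600])
im=im.astype(int);m=(im[:,:,2]>100)&(im[:,:,1]<60)&(im[:,:,0]<60);ys,xs=np.nonzero(m);k=ys<260
for y in(150,170,200,240):print(y,xs[(ys==y)].min(),xs[ys==y].max())
print(s['contact_force'],s['moment'])
E
```

```text
[0.58729638 0.12879064 0.03164406] [-0.23671346  0.90137712 -0.09869954  1.76261653  0.16626944  0.4853252
  1.03909106]
tcp px (np.float64(315.1710004315674), np.float64(242.33816678638567)) grasp (np.float64(315.1141876995807), np.float64(257.84385218592104)) rod at tcp x (np.float64(315.48025783595347), np.float64(258.5253711868703)) rod near end (np.float64(316.0824484229305), np.float64(149.10524132716512)) (np.float64(316.0319323770287), np.float64(142.33696862425768))
150 305 328
170 304 328
200 304 327
240 304 326
[0.6087837  0.23892011 0.18065   ] [-0.01064635  0.02763365 -0.0004073 ]
```

View pics/v6.png

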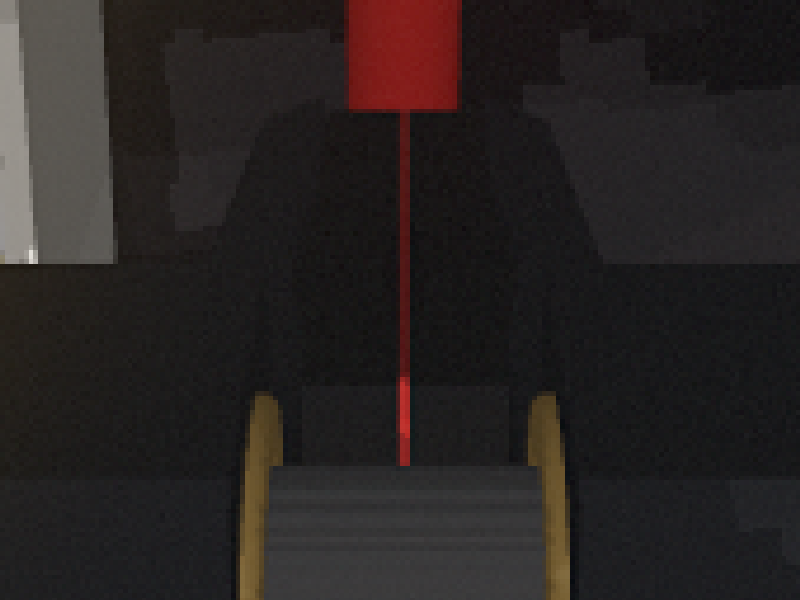

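```bash
python3 -m handwheel '[[[0,0,0,0,0,0],[0,0,0,0,0,0],[0,0,0,0,0,0],[0,0,0,0,0,0],[0,0,0,0,0,0]]]' -0.36 20 && python3 -m handwheel '[[[0,0.005,0,0,0,0],[0,0.01,0,0,0,0],[0,0.015,0,0,0,0],[0,0.015,0,0,0,0]]]' && python3 -m handwheel '[[[0,0,0,0,0,0],[0,0,0,0,0,0],[0,0,0,0,0,0],[0,0,0,0,0,0],[0,0,0,0,0,0]]]' -1 20
```

```text
clock: 10.85
tool_pos: [0.5871, 0.1288, 0.0313]
eef_rot: [-0.706, 0.031, -0.03, 0.706]
contact_force: [0.2, 0.5, -0.3]
opening: 0.32
clock: 11.18
tool_pos: [0.5862, 0.1285, 0.015]
eef_rot: [0.707, -0.031, 0.03, -0.706]
contact_force: [0.8, -0.3, -0.6]
opening: 0.323
clock: 11.6
tool_pos: [0.5873, 0.1287, 0.0165]
eef_rot: [-0.706, 0.03, -0.031, 0.706]
contact_force: [0.8, 0.6, -0.2]
opening: 0.125
```

```bash
python3 -m handwheel '[[[0,0,0,0,0,0],[0,0,0,0,0,0],[0,0,0,0,0,0],[0,0,0,0,0,0]]]' -0.36 20 && python3 -m handwheel '[[[0,0.003,0,0,0,0],[0,0.006,0,0,0,0],[0,0.009,0,0,0,0],[0,0.009,0,0,0,0]]]' && python3 -m handwheel '[[[0,0,0,0,0,0],[0,0,0,0,0,0],[0,0,0,0,0,0],[0,0,0,0,0,0],[0,0,0,0,0,0]]]' -1 20
python3 - <<'E'
from h import *
im=save('wrist','w5')
A=im[150:400,200:430]
cv2.imwrite('pics/v7.png',cv2.resize(A,(552,600),interpolation=cv2.INTER_CUBIC)[:,:,::-1])
s=r.get_state();print(s['tool_pos'],s['opening'],s['contact_force'])
E
```

```text
clock: 11.93
tool_pos: [0.5872, 0.1289, 0.0165]
eef_rot: [-0.706, 0.03, -0.031, 0.707]
contact_force: [-0.3, -0.4, -0.3]
opening: 0.321
clock: 12.27
tool_pos: [0.5866, 0.1286, 0.0066]
eef_rot: [0.707, -0.031, 0.03, -0.706]
contact_force: [-0.1, 0.0, 0.3]
opening: 0.319
clock: 12.68
tool_pos: [0.5872, 0.1287, 0.0074]
eef_rot: [-0.706, 0.03, -0.031, 0.706]
contact_force: [0.2, -0.5, -1.0]
opening: 0.121
[0.58722582 0.12871352 0.00746017] 0.12810110834197383 [-0.36629036 -0.7013717  -0.30962561]
```

View pics/v7.png

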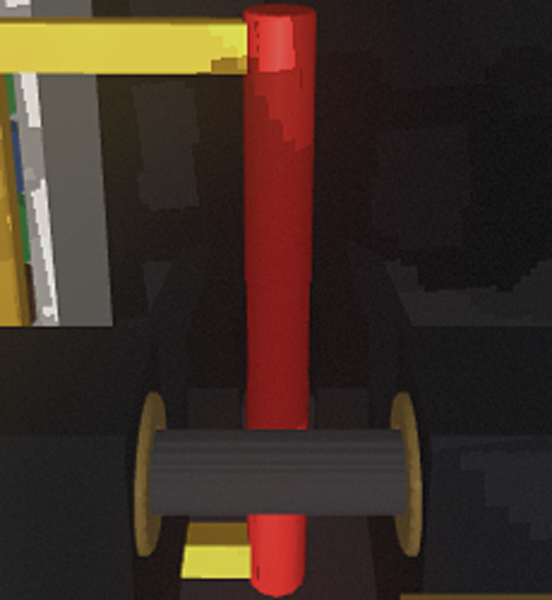

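```bash
python3 -m handwheel '[[[0,-0.0074,-0.0002,0,0,0],[0,-0.0173,-0.0011,0,0,0],[0,-0.0295,-0.0031,0,0,0],[0,-0.0415,-0.0062,0,0,0],[0,-0.0415,-0.0062,0,0,0],[0,-0.0415,-0.0062,0,0,0]]]'
python3 -c "
from h import *
s=r.get_state();print(s['tool_pos'],s['opening'],s['contact_force'],s['moment']);im=save('wrist','w6').astype(int);m=(im[:,:,0]>100)&(im[:,:,1]<60)&(im[:,:,2]<60);ys,xs=np.nonzero(m)
for y in(170,200,240):print(y,xs[(ys==y)].min(),xs[ys==y].max())"
```

```text
clock: 13.23
tool_pos: [0.5867, 0.1227, 0.0501]
eef_rot: [-0.706, 0.03, -0.031, 0.707]
contact_force: [-0.3, 0.9, -2.0]
opening: 0.126
[0.58668971 0.1226822  0.0501311 ] 0.126256273526496 [-0.30531347  0.87223264 -2.04727827] [ 0.23925781  0.01750018 -0.01717523]
170 302 330
200 28 329
240 41 328
```

```bash
python3 -m handwheel '[[[0,-0.0117,-0.0041,0,0,0],[0,-0.023,-0.0093,0,0,0],[0,-0.0337,-0.0154,0,0,0],[0,-0.044,-0.0224,0,0,0],[0,-0.0535,-0.0303,0,0,0],[0,-0.0624,-0.039,0,0,0],[0,-0.0704,-0.0484,0,0,0],[0,-0.0776,-0.0585,0,0,0],[0,-0.0839,-0.0691,0,0,0],[0,-0.0892,-0.0803,0,0,0],[0,-0.0935,-0.0919,0,0,0],[0,-0.0935,-0.0919,0,0,0]]]'
python3 -c "
from h import *
s=r.get_state();print(s['tool_pos'],s['opening'],s['contact_force'],s['moment'])"
```

```text
clock: 14.28
tool_pos: [0.5784, 0.0295, 0.1459]
eef_rot: [-0.706, 0.031, -0.032, 0.707]
contact_force: [-4.3, 5.0, 11.1]
opening: 0.127
[0.57839701 0.02947726 0.14585628] 0.12689708930478422 [-4.26620691  5.03357604 11.07216518] [1.11966983 0.82739497 0.00409075]
```

```bash
python3 - <<'E'
from h import *
a=save('wrist','w7');b=save('scene','s7')
s=r.get_state();print(s['tool_pos'],s['contact_force'],s['moment'],s['q'])
A=cv2.resize(a[150:400,180:460],(420,375),interpolation=3);B=cv2.resize(b[165:290,280:406],(378,375),interpolation=3)
cv2.imwrite('pics/v8.png',np.hstack([A,B])[:,:,::-1])
E
```

```text
[0.57853801 0.03125108 0.14534779] [-2.93259579  5.13089081 11.82106091] [ 1.05141958  0.69250606 -0.04643139] [-0.04172726  0.70782526 -0.15529942  1.77047921  0.15980309  0.67374748
  1.19865602]
```

View pics/v8.png

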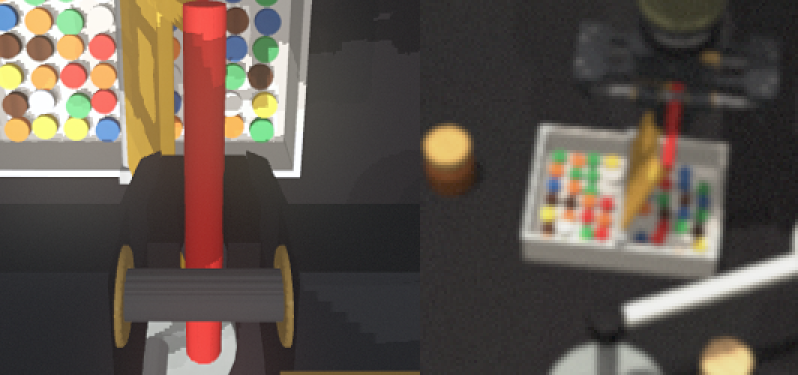

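```bash
python3 -m handwheel '[[[0,-0.002,0,0,0,0],[0,-0.004,0,0,0,0],[0,-0.006,0,0,0,0],[0,-0.008,0,0,0,0],[0,-0.008,0,0,0,0],[0,-0.008,0,0,0,0]]]' -1 5
python3 -c "
from h import *
s=r.get_state();print(s['tool_pos'],s['opening'],s['contact_force'],s['moment'])
im=save('wrist','w8').astype(int);m=(im[:,:,0]>100)&(im[:,:,1]<60)&(im[:,:,2]<60)
for n in('w7','w8'):
    im=cv2.imread('pics/'+n+'.png').astype(int);m=(im[:,:,2]>100)&(im[:,:,1]<60)&(im[:,:,0]<60);m[:,:290]=0;m[:,345:]=0;ys,xs=np.nonzero(m);print(n,ys.min(),ys.max(),[(xs[ys==y].min(),xs[ys==y].max()) for y in(180,230,270)])"
```

```text
clock: 14.88
tool_pos: [0.5775, 0.0301, 0.1497]
eef_rot: [0.707, -0.032, 0.03, -0.706]
contact_force: [-0.7, -3.2, -8.9]
opening: 0.134
[0.57745179 0.03010758 0.14966372] 0.13379896190742102 [-0.74905165 -3.16153336 -8.90607772] [-0.47779319  0.08299902 -0.09930258]
w7 135 388 [(np.int64(302), np.int64(302)), (np.int64(303), np.int64(303)), (np.int64(303), np.int64(328))]
w8 136 383 [(np.int64(303), np.int64(303)), (np.int64(303), np.int64(303)), (np.int64(303), np.int64(328))]
```

```bash
python3 -m handwheel '[[[0,0,0,0,0,0],[0,0,0,0,0,0],[0,0.001,0,0,0,0]]]' -1 3 && python3 -m handwheel '[[[0,0,-0.005,0,0,0],[0,-0.002,-0.012,0,0,0],[0,-0.003,-0.018,0,0,0],[0,-0.005,-0.0241,0,0,0],[0,-0.005,-0.029,0,0,0],[0,-0.006,-0.034,0,0,0],[0,-0.006,-0.038,0,0,0],[0,-0.006,-0.038,0,0,0],[0,-0.006,-0.038,0,0,0]]]' -1 10
python3 -c "
from h import *
s=r.get_state();print(s['tool_pos'],s['opening'],s['contact_force'],s['moment'])"
```

```text
clock: 15.18
tool_pos: [0.5784, 0.0322, 0.15]
eef_rot: [-0.706, 0.03, -0.03, 0.707]
contact_force: [-4.4, 2.2, 3.5]
opening: 0.134
clock: 15.93
tool_pos: [0.5754, -0.0071, 0.1563]
eef_rot: [-0.706, 0.031, -0.031, 0.706]
contact_force: [-5.3, 0.9, 7.6]
opening: 0.129
[ 0.57535101 -0.00710261  0.15628241] 0.12865250471386555 [-5.34144993  0.94721739  7.55864151] [ 0.26896692  1.16904773 -0.05433941]
```

```bash
python3 -m handwheel '[[[-0.001,-0.001,-0.002,0,0,0],[-0.001,-0.001,-0.004,0,0,0],[-0.001,-0.001,-0.0055,0,0,0],[-0.001,-0.001,-0.0055,0,0,0],[-0.001,-0.001,-0.0055,0,0,0],[-0.001,-0.001,-0.0055,0,0,0]]]' -1 8
python3 - <<'E'
from h import *
np.set_printoptions(precision=4,suppress=True)
a=save('wrist','w9');b=save('scene','s9')
s=r.get_state();p=s['tool_pos'];print(p,s['opening'],s['contact_force'])
c=lambda h,v:np.array([.578,-.0125,.052])+np.array([.996,-.086,0])*h+np.array([0,0,v])
for h in(-.056,.056):
  for v in(0,.142): print(h,v,'wrist',proj('wrist',c(h,v)),'scene',proj('scene',c(h,v)))
A=cv2.resize(a[90:400,180:460],(452,500),interpolation=3);B=cv2.resize(b[165:275,310:386],(345,500),interpolation=3)
cv2.imwrite('pics/v9.png',np.hstack([A,B])[:,:,::-1])
E
```

```text
clock: 16.43
tool_pos: [0.5748, -0.0122, 0.1566]
eef_rot: [-0.706, 0.03, -0.031, 0.707]
contact_force: [0.7, -0.3, 1.3]
opening: 0.13
[ 0.5749 -0.0121  0.1567] 0.12713117778256078 [ 0.6919 -0.2324  0.5512]
-0.056 0 wrist (np.float64(315.2171056474303), np.float64(127.61825458582904)) scene (np.float64(349.84574336760215), np.float64(213.25644249735655))
-0.056 0.142 wrist (np.float64(314.8624703605033), np.float64(162.5000391840578)) scene (np.float64(350.7716576241362), np.float64(186.80383978661877))
0.056 0 wrist (np.float64(315.1762613849328), np.float64(254.04297793762254)) scene (np.float64(346.0785571065171), np.float64(243.26471515859654))
0.056 0.142 wrist (np.float64(314.86059221098765), np.float64(378.6301537082393)) scene (np.float64(346.7484027680596), np.float64(218.03821217419446))
```

View pics/v9.png

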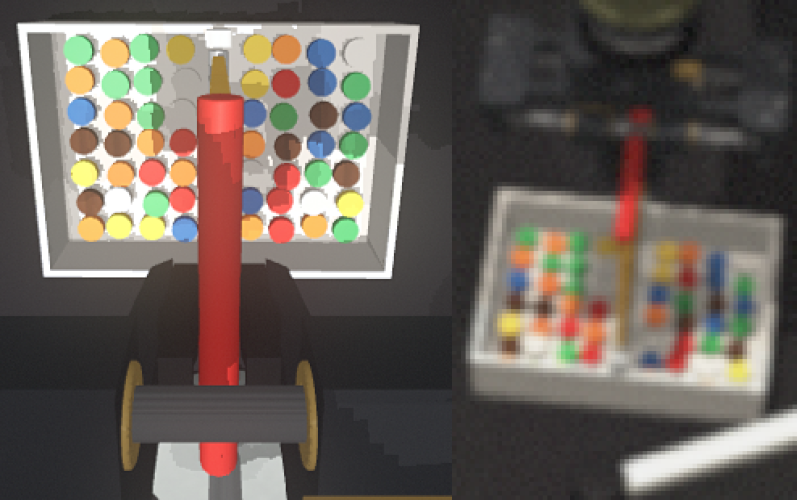

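```bash
python3 -m handwheel '[[[0,0,0,0,0,0],[0,0,0,0,0,0],[0,0,-0.0005,0,0,0],[0,0,-0.0005,0,0,0],[0,0,-0.0005,0,0,0],[0,0,-0.0005,0,0,0]]]' -1 15
python3 - <<'E'
from h import *
s=r.get_state();print(s['clock'],s['tool_pos'],s['opening'],s['contact_force'],s['qd'])
snapshot('top')
for t,p in[('jar',None),('spool',None),('lamp_lens',None),('cup',None),('glue',None)]:
    b=boxes_of(t,'top');print(t,[(np.round(x['bbox']).tolist(),round(x['confidence'],2)) for x in b[:1]])
print(job.finish_job())
E
```

```text
clock: 17.03
tool_pos: [0.5747, -0.0127, 0.1566]
eef_rot: [-0.706, 0.03, -0.031, 0.707]
contact_force: [3.0, 0.2, 1.0]
opening: 0.125
17.0333 [ 0.57471875 -0.01266112  0.15660515] 0.12544275857636916 [2.98156296 0.1949051  1.01899054] [-0.00177416  0.0003493   0.00254357  0.00022262 -0.00278567 -0.00173081
 -0.00028832]
jar [([345.0, 210.0, 358.0, 225.0], 0.62)]
spool []
lamp_lens [([221.0, 134.0, 306.0, 176.0], 0.72)]
cup [([380.0, 174.0, 404.0, 200.0], 0.92)]
glue [([191.0, 180.0, 206.0, 192.0], 0.61)]
the job is handed in; nothing more can be done
None
```

I swung the magnifier about 55° to the robot's left by its green peg, with the flap still shut. Then I gripped the red rod and raised the flap to upright. I handed the job in at about 17 s, with the fingers still holding it.

**Last checks**
- **Flap:** in the last wrist picture the rod lines up with the hinge knob (columns about 315.6 and 315.1). The fingers' y position is -0.0127 m, the same as the measured hinge line.
- **Grip and force:** the gripper reads 0.125 open, which is the rod's width, at 15 N. The arm was still and the outside force was about 3 N.
- **Magnifier:** an overhead picture taken before the flap was raised shows the ring well clear of the case.
- **Other objects:** jar, cup and glue were detected where they started, within about 2 pixels. In that last check I did not look for the mallet, tray or weight.

**What disagreed or failed**
- **First rod grasp:** it closed on nothing at the height I worked out. Going 15 mm lower gripped the rod, and I then went 9 mm deeper. I did not find the cause.
- **Push during the lift:** at about 72° the force rose to about 13 N. The fingertips may have been touching the flap's edge. I eased the grip to 5 N, then 3 N, and moved up a few millimetres, so the rod slid slightly in the fingers, and then went on.
- **Spool:** the last detection did not report it. It was visible next to the magnifier's arm in an earlier picture, and nothing was moved near it.

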